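# Scan the page on the archive flatbed

## Task

Scan the page lying in the flatbed scanner, using touch alone: push the raised lid fully shut, then press down the raised end of the power rocker so that it tips fully over, then press the long bar key fully down (it stays down), and last press the round key fully in and let it come back out. Keep to this order and do not press the small square key. Do not lift the lid, and leave the loupe, the mug and the card box standing where they are.

Things in the scene. Friction and masses are not known exactly. Their poses are not given: they have to be found in the camera images.
- scanner: Grey flatbed scanner, fixed, 260 (x) x 420 (y) x 60 mm; origin at the centre of its underside on the table; x to its rear, y to its left, z up. The lid covers the left part. Along the right side, at y = -160 mm, four black controls stand in a row front to back at x = -75, -25, 25, 75 mm (which is where varies), each on a grey plate 44 x 66 x 4 mm, with axes parallel to the scanner's.
- lid_front (a point): Point on the lid's top face, mid-width, 40 mm from the front edge (83 mm above the table when shut). The flat grey lid is 240 (front to back) x 305 x 20 mm. Its hinge runs along the scanner's y at the rear: x = 115 mm, z = 62 mm in the scanner's frame, 200 mm behind this point and 21 mm below the top face; lid centre at scanner y = 52 mm.
- lid (a joint): Opening angle of the lid, rad: 0 = fully shut, grows as the front edge rises; it starts 0.2 to 0.42. A stiff hinge: the lid stays where it is left; about 2 to 6 N straight down near the front edge closes it.
- power_press (a point): Middle of the top face of the raised (rear) half of the power rocker: black, V-shaped, 52 mm long (scanner x), 28 mm wide. Its hinge runs along the scanner's y, 15 mm in front of this point. Off, the rear half slopes up to the rear and this point is 72 mm above the table; fully tipped over, this half lies level, 67 mm above the table, and the front half is raised.
- power (a joint): Rocker angle, rad: 0 = off (rear half raised), 0.32 = fully tipped over, on. It stays where it is left; about 2 to 4 N on the raised half tips it.
- lamp_top (a point): Centre of the top face of the long bar key, 16 mm (scanner x) x 50 mm (scanner y); its face is 73 mm above the table when out.
- lamp (a joint): Long bar key, moves straight down against about 2.5 N of friction and stays where it is left. Joint value: metres pressed in, 0 = out, 0.006 = fully in.
- scan_top (a point): Centre of the top face of the round key, 30 mm in diameter; its face is 73 mm above the table when out.
- scan (a joint): Round key, moves straight down against a spring (1.5 N at first, 5 N fully in) and springs back out. Joint value: metres pressed in, 0 = out, 0.006 = fully in.
- cancel_top (a point): Centre of the top face of the small square key, 18 x 18 mm, not to be pressed; its face is 73 mm above the table.
- cancel (a joint): Square key, on a spring like the round key. Not to be pressed. Joint value: metres pressed in, 0 = out, 0.006 = fully in.
- loupe: Black round magnifier, 42 mm in diameter and 42 mm high, standing loose to the right of the scanner; origin at the centre of its underside. To be left alone.
- mug: White mug, 80 mm in diameter and 90 mm high with a handle, standing loose to the right of the scanner; origin at the centre of its underside. To be left alone.
- cardbox: Cardboard card box with a pale lid, 110 x 80 x 60 mm high, standing loose to the left of the scanner; origin at the centre of its underside. To be left alone.

How it is judged:
By the outcome, as a careful person would: the job done as asked, in the order asked, and still so for the second after the job is handed in, with the robot touching nothing.
It also fails if it takes over 45 s, if anything falls off the work surface, if the arm or the gripper's body presses on something with over 40 N, if the wrist force passes 120 N, or if a joint passes its speed limit or range.

## Robot

A 6-joint arm with a two-finger parallel gripper is mounted at the origin on the work surface. World frame = base frame: x ahead of the robot, y to its left, z up, the work surface at z = 0. Lengths are in m, angles in rad, forces in N, time in s.
With the tool pointing down it reaches from about 0.375 to 0.925 m from the base axis. Payload 5.7 kg.
Tool frame: the origin (TCP) lies on the centre line of the jaws, within the pads' length; the fingertips stand nose_length ahead of it and the grasp point (between the pads) lies 3 mm ahead of it (nose_length is the distance from the TCP to the fingertips, in m); z points along the fingers, y is the direction in which the jaws open and shut (so a half turn about z gives the same grasp; the last joint's range is limited). The gripper opens to 88 mm and grips with 3 to 60 N. Pads are 20 mm wide; open, the fingers measure 115 mm over their backs; the gripper's body (75 mm by 178 mm) begins 61 mm behind the grasp point.
Start: joints at [-1.257, 0.359, 1.51, -0, 1.272, -0.115], TCP at [0.249, -0.546, 0.245] pointing down, gripper open.
Joint ranges: [-2.97, 2.97], [-1.01, 2.36], [0.21, 2.38], [-0.96, 4.11], [0.2, 2.71], [-2.98, 2.98]. Speed limits (rad/s): [2.39, 2.39, 3.14, 3.14, 3.14, 3.14].

## Interface

Orientations are given as a unit quaternion [x, y, z, w].
In Python, from station import * gives the robot as it stands.
- The arm moves only by the tool send_rows, never from a script. Its argument "rows" is one flat list of numbers, 7 for each row, row after row: the shift along the tool's x, y, z in cm, then the turn, a rotation vector about the tool's x, y, z in rad, then the closure, from 0 (fully open) to 1 (shut). In form: [x, y, z, wx, wy, wz, gripper, x, y, z, wx, wy, wz, gripper, ...]. A call has 1 to 12 rows; each row shifts and turns the commanded pose from where the row before left it, along the tool's axes as they then stand; what a row does not reach is not made up. A row lasts 1/8 s, in which the tool goes at most 62.5 mm and 10.7 degrees, less where a joint would pass 70% of its speed; a pose out of reach is approached as far as the arm can. A call is refused whole if a number of a shift passes 6.25 or a number of a turn 0.188, either way. A call with a gripper value outside its range is refused whole. The fingers move at their own pace and stop on an object; "newtons" is the grip in N (left out, the last holds). Time passes only in rows, so rows that do not move let the fingers close. It gives the time, the measured TCP pose, the force and the opening at its end, in the units of the state.
- state(): the state, without advancing time (a new reading comes with each control period).
- camera(name): name is "side" or "top" or "wrist"; returns the picture (420x560x3 uint8, red, green, blue); there is no depth.
- get_calibration(name): a dict with "vertical_fov" (degrees; the focal length in pixels is half the picture's height over the tangent of half this angle, whatever the lens; pixels are square), "cx", "cy" (the principal point, pixels), "rvec" (rotation vector, rad) and "tvec" (3), from world to camera coordinates, as OpenCV has them. Camera axes: x right, y down, z forward; pixel columns grow to the right and rows downward; lengths in m; the calibration is good to about 2 mm. A picture is of the moment at which its call begins: read the wrist's pose just before it. get_calibration takes no time and is no camera call; for the wrist camera it gives the pose at the moment of the call.
- hand_in(): hands the job in, once; it reports no verdict.
Trained networks look in the newest picture that a camera, given by its name, has taken for a name from the list of things; names that differ only in an ending like _2 or _b are one class to them, and where a whole thing is asked for, a point or a joint stands for the part that bears it (a point fixed in the world has none). Each returns a list of dicts, best first, with "score" (0 to 1); they miss things now and then, are a little off and sometimes report something else, mostly with a low value. They report only what shows in the picture. A call takes as long as a camera call.
- regions_of(query, camera): "mask" (420x560 bool, what is visible of it) and "extent" ([centre column, centre row, width, height] in pixels, round what is visible of it).
The state is a dict: "clock": time; "joint_pos": joint angles; "dq": joint speeds; "joint_efforts": joint torques, N m; "tool_pos": TCP position; "tcp_rot": TCP orientation; "force": force on the tool from outside, world axes, zero at the start; "torque": the same for the moment, N m; "width": finger opening in m.
Only numpy, scipy, OpenCV 4.12 (cv2) and the standard library are available. Lean on these libraries where they do the work, as an engineer would, in place of code of your own. Each camera call takes 0.05 s, during which the arm holds its last target.

## Working session

There is one attempt and no reset: what is moved stays moved. The work goes in short steps, Python scripts to look and compute and a tool call to move; the robot and the scene stay as the last step left them, time stands still between calls to the robot, and variables do not carry over. Pictures are saved under pics/ and viewed, and the job is handed in when it is done.

Besides the shell and the picture viewer there is one more tool, called after "Emit:" as a command line: name --argument value ..., lists and objects as JSON in quotes. send_rows: Moves the arm, as the interface text tells. Its arguments: {"type":"object","properties":{"rows":{"type":"array"},"newtons":{"type":"number"}},"required":["rows"]}

```bash
mkdir -p pics; ls; python3 - <<'E'
from station import *
import cv2
s=state()
for k,v in s.items(): print(k,v)
for n in ("top","side","wrist"):
    im=camera(n); cv2.imwrite(f"pics/{n}0.png",im[:,:,::-1]); print(n,get_calibration(n))
E
```

```text
pics
clock 0.0
joint_pos [-1.25710413e+00  3.59516714e-01  1.51144255e+00 -1.19709331e-05
  1.27249865e+00 -1.15049252e-01]
dq [ 0.00064436  0.00130574 -0.00032863  0.00043688 -0.00100624  0.00036391]
joint_efforts [ 6.86185103e-04 -5.15363073e+01 -2.70723546e+01  6.79811742e-02
  3.52192449e-02 -1.49368325e-04]
tool_pos [ 0.24924763 -0.54505345  0.24379874]
tcp_rot [ 9.77109655e-01  2.12734229e-01 -9.81690226e-05 -9.27464085e-04]
force [-0.84615612  1.15872578  1.16815125]
torque [-0.00989471 -0.03879434  0.04157029]
width 0.08777673461926933
top {'vertical_fov': 51.825418892627084, 'cx': 275.59026345939367, 'cy': 213.7267619542785, 'rvec': array([ 2.10518699, -2.1671268 ,  0.19398425]), 'tvec': array([0.13025205, 0.58569571, 0.90835503])}
side {'vertical_fov': 51.75579043824477, 'cx': 282.5751883360357, 'cy': 213.53858754096174, 'rvec': array([ 0.41390747, -2.71867409,  1.23627735]), 'tvec': array([0.58624176, 0.10324324, 1.2188509 ])}
wrist {'vertical_fov': 67.20562042555294, 'cx': 282.3920186638719, 'cy': 212.31915064910714, 'rvec': array([-2.44156071,  1.56724129,  0.21953062]), 'tvec': array([-0.59883379, -0.03313302,  0.38940759])}
```

View pics/top0.png

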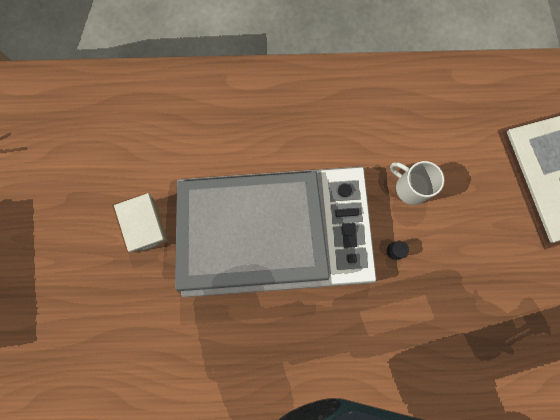

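View pics/side0.png

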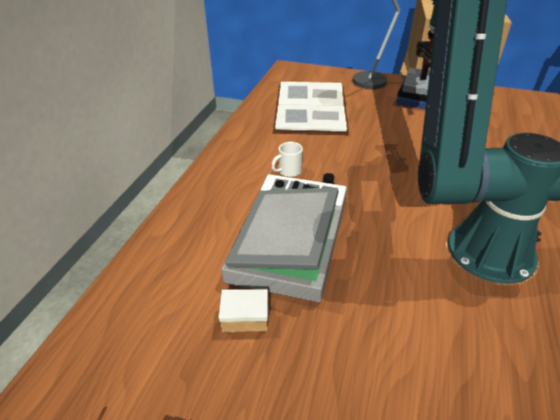

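View pics/wrist0.png

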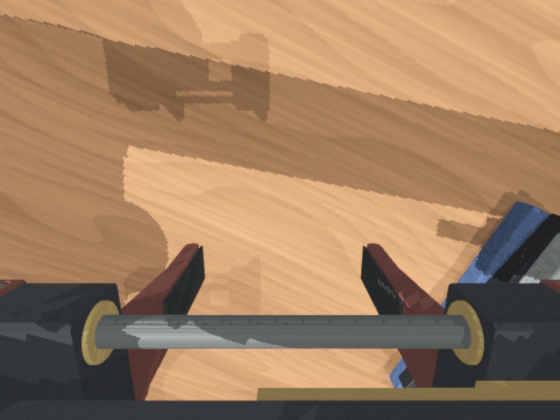

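The top view shows the scanner with its lid slightly raised. The controls from rear to front are round (345,190), bar (347,212), rocker (349,236) and square (351,259). The mug is at (420,182), the loupe at (398,250) and the card box at (139,222). Next I'll locate these points.

```bash
cat > h.py <<'E'
from station import *
import numpy as np, cv2
def K(c):
    f=210/np.tan(np.radians(c['vertical_fov'])/2); return np.array([[f,0,c['cx']],[0,f,c['cy']],[0,0,1.]])
def ray(c,uv):
    R=cv2.Rodrigues(c['rvec'])[0]; o=-R.T@c['tvec']; d=R.T@np.linalg.inv(K(c))@np.array([uv[0],uv[1],1.]); return o,d
def atz(c,uv,z):
    o,d=ray(c,uv); return o+d*(z-o[2])/d[2]
def proj(c,P):
    return cv2.projectPoints(np.atleast_2d(np.array(P,float)),c['rvec'],c['tvec'],K(c),None)[0][:,0]
E
python3 - <<'E'
from h import *
import station
print([n for n in dir(station) if not n.startswith('_')])
print(globals().get('nose_length'))
c=get_calibration("top"); camera("top")
Z=dict(power_press=.068,lamp_top=.073,scan_top=.073,cancel_top=.073,loupe=.042,mug=.09,cardbox=.06,lid_front=.1,scanner=.06)
for q,z in Z.items():
    for r in regions_of(q,"top")[:2]:
        m=r['mask']; v,u=np.nonzero(m); 
        print(q,round(r['score'],2),np.round(r['extent'],1),m.sum(),np.round([u.mean(),v.mean()],1),np.round(atz(c,(u.mean(),v.mean()),z),4), cv2.minAreaRect(np.c_[u,v].astype(np.float32)))
E
```

```text
['IKError', 'camera', 'get_calibration', 'hand_in', 'nose_length', 'regions_of', 'state']
0.022
power_press 0.63 [350.1 236.9  18.   26. ] 316 [348.8 234.5] [ 0.5362 -0.0432  0.068 ] ((348.7168884277344, 234.9046173095703), (24.073989868164062, 13.645625114440918), 86.8201675415039)
lamp_top 0.49 [348.3 213.3  24.4   8.7] 178 [346.9 211.9] [ 0.5848 -0.0411  0.073 ] ((346.6015319824219, 211.92132568359375), (7.623434543609619, 23.155288696289062), 85.91438293457031)
scan_top 0.63 [346.2 190.8  16.4  11.3] 127 [344.4 189.8] [ 0.6341 -0.0384  0.073 ] ((344.5, 189.5), (13.0, 11.0), 0.0)
cancel_top 0.67 [348.  212.7  28.2   9.2] 164 [347.6 212. ] [ 0.5847 -0.0425  0.073 ] ((347.0676574707031, 211.87939453125), (7.592953681945801, 22.241985321044922), 85.60128784179688)
cancel_top 0.44 [352.4 259.3   7.7   5.4] 55 [350.7 257.9] [ 0.4854 -0.0434  0.073 ] ((350.5, 258.0), (8.0, 7.0), 90.0)
loupe 0.66 [398.1 251.9  19.5  15.7] 318 [397.3 249.3] [ 0.5034 -0.1532  0.042 ] ((397.5, 249.5), (17.0, 21.0), 90.0)
loupe 0.61 [252.3 231.5 159.6 117.6] 16355 [248.7 231.3] [0.5526 0.1738 0.042 ] ((248.00759887695312, 230.60659790039062), (111.35913848876953, 155.3898162841797), 85.91438293457031)
mug 0.66 [417.1 183.2  50.1  46.3] 1648 [417.7 181.2] [ 0.6447 -0.1946  0.09  ] ((416.87646484375, 182.54014587402344), (42.758453369140625, 52.60931396484375), 87.95458984375)
cardbox 0.81 [141.2 222.1  52.1  57.6] 2133 [140.7 222.9] [0.5756 0.4078 0.06  ] ((140.40000915527344, 222.6999969482422), (53.44248962402344, 42.058284759521484), 71.56504821777344)
cardbox 0.46 [349.6 213.8  22.7  10.5] 178 [346.9 212. ] [ 0.5869 -0.0434  0.06  ] ((347.0243835449219, 212.21951293945312), (8.392796516418457, 22.528034210205078), 83.6598129272461)
lid_front 0.79 [251.7 231.3 155.  117.4] 16219 [249.2 231.5] [0.5446 0.17   0.1   ] ((247.50900268554688, 230.5275421142578), (110.90840911865234, 154.44847106933594), 85.97173309326172)
```

```bash
python3 - <<'E'
import cv2
im=cv2.imread("pics/top0.png")
cv2.imwrite("pics/top0z.png",cv2.resize(im[160:300,165:385],None,fx=3.6,fy=3.6,interpolation=cv2.INTER_CUBIC))
im=cv2.imread("pics/side0.png")
cv2.imwrite("pics/side0z.png",cv2.resize(im[165:305,215:365],None,fx=4,fy=4,interpolation=cv2.INTER_CUBIC))
E
```

```text
(no output)
```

View pics/top0z.png

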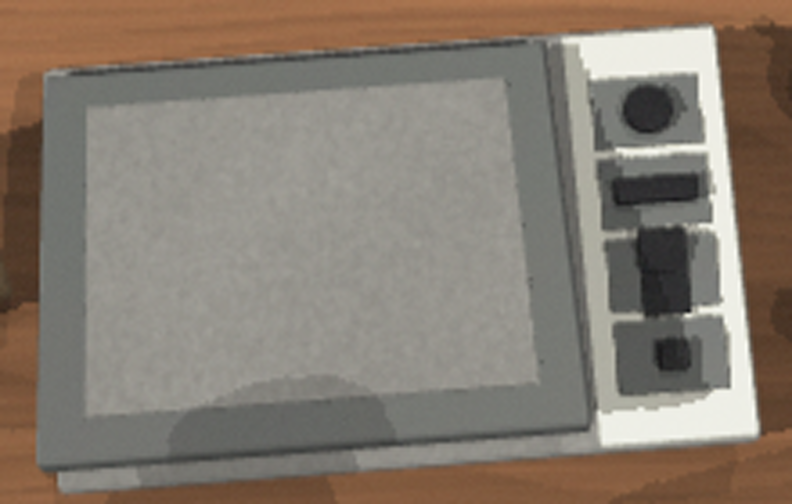

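View pics/side0z.png

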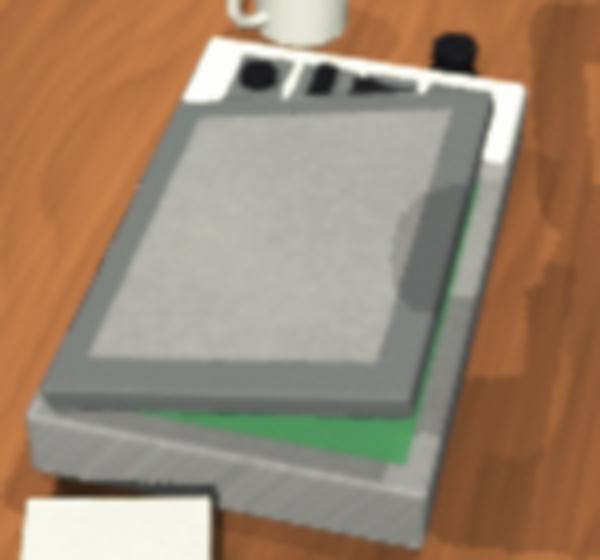

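```bash
python3 - <<'E'
from h import *
from scipy.optimize import least_squares
ct=get_calibration("top"); cs=get_calibration("side")
def z2(p): return (165+p[0]/3.6-.36,160+p[1]/3.6-.36)
def zs(p): return (215+p[0]/4-.37,165+p[1]/4-.37)
pts=[(ct,z2((713,27)),(.13,-.21,.06)),(ct,z2((759,436)),(-.13,-.21,.06)),
 (ct,z2((648,109)),(.075,-.16,.073)),(ct,z2((656,188)),(.025,-.16,.073)),(ct,z2((675,352)),(-.075,-.16,.073))]
lid=[(ct,z2((41,466)),(-.125,.2045)),(ct,z2((589,429)),(-.125,-.1005)),(cs,zs((412,405)),(-.125,.2045)),(cs,zs((492,93)),(-.125,-.1005))]
# lid point: top face 21mm above hinge, 240 from hinge; bottom 1mm above hinge
def W(p,L):
    c,s=np.cos(p[2]),np.sin(p[2]); return [p[0]+c*L[0]-s*L[1],p[1]+s*L[0]+c*L[1],L[2]]
def lidL(a,r,y,h=.021): return (.115-r*np.cos(a)-h*np.sin(a),y,.062+r*np.sin(a)+h*np.cos(a))
def res(p):
    e=[proj(c,W(p,L))[0]-uv for c,uv,L in pts]
    e+=[proj(c,W(p,lidL(p[3],.24,L[1])))[0]-uv for c,uv,L in lid]
    return np.ravel(e)
r=least_squares(res,[.56,.1,.03,.3],loss='soft_l1')
p=r.x;print(p);print(res(p).reshape(-1,2).round(1))
for n,L in dict(scan=(.075,-.16,.073),lamp=(.025,-.16,.073),pw_centre=(-.025,-.16,.067),press=(-.01,-.16,.072),cancel=(-.075,-.16,.073)).items(): print(n,np.round(W(p,L),4),proj(ct,W(p,L)).round(1))
print('lid_front',W(p,lidL(p[3],.2,.052)), 'edge',W(p,lidL(p[3],.24,.052)),'shut',W(p,lidL(0,.2,.052)))
np.save('p.npy',p)
from scipy.spatial.transform import Rotation as Ro
print(Ro.from_quat(state()['tcp_rot']).as_matrix().round(3))
E
```

```text
[0.55882648 0.11763506 0.02527164 0.20447963]
[[ 1.8 -2.8]
 [-0.1  0.8]
 [ 0.6 -1.8]
 [ 0.2 -1.3]
 [-1.1 -0.7]
 [-2.5  0.7]
 [ 0.1  2.4]
 [ 0.  -0.1]
 [ 3.3  0.1]]
scan [ 0.6378 -0.0404  0.073 ] [[345.2 188.1]]
lamp [ 0.5879 -0.0417  0.073 ] [[347.1 210.5]]
pw_centre [ 0.5379 -0.0429  0.067 ] [[348.6 233.7]]
press [ 0.5529 -0.0426  0.072 ] [[348.4 226.6]]
cancel [ 0.4879 -0.0442  0.073 ] [[351.  256.7]]
lid_front [np.float64(0.4724421041594895), np.float64(0.16746813149725528), np.float64(0.12317403471379917)] edge [np.float64(0.4332879392432631), np.float64(0.16647843079543895), np.float64(0.1312963411740213)] shut [np.float64(0.47253964020815087), np.float64(0.16747059691813754), np.float64(0.083)]
[[ 0.909  0.416 -0.   ]
 [ 0.416 -0.909  0.   ]
 [-0.    -0.    -1.   ]]
```

Emit:
send_rows --rows '[0,0,0,0,0,0.134,1,0,0,0,0,0,0.134,1,0,0,0,0,0,0.135,1,3,-3,0,0,0,0,1,3,-4,0,0,0,0,1,3,-4,0,0,0,0,1,3,-4,0,0,0,0,1,3,-4,0,0,0,0,1,3,-4,0,0,0,0,1,3,-4,0,0,0,0,1,3,-4,0,0,0,0,1]' --newtons 20

```text
clock: 2.02
tool_pos: [0.4823, -0.2283, 0.2449]
tcp_rot: [1.0, 0.013, 0.0, 0.0]
force: [1.2, -0.6, -0.2]
width: 0.0003
```

```bash
python3 - <<'E'
from h import *
from scipy.spatial.transform import Rotation as Ro
s=state();print(s['clock'],s['tool_pos'],s['width'],s['force']);print(Ro.from_quat(s['tcp_rot']).as_matrix().round(3))
c=get_calibration("wrist");R=cv2.Rodrigues(c['rvec'])[0];print('cam',-R.T@c['tvec'],R[2])
im=camera("wrist");cv2.imwrite("pics/wrist1.png",im[:,:,::-1])
E
```

```text
2.025 [ 0.48225392 -0.22826414  0.24487917] 0.0002674126071463895 [ 1.17663665 -0.63586497 -0.15157477]
[[ 1.     0.026  0.   ]
 [ 0.026 -1.    -0.   ]
 [ 0.     0.    -1.   ]]
cam [ 0.55674862 -0.22579354  0.38391294] [-0.27254827 -0.00787945 -0.96210985]
```

View pics/wrist1.png

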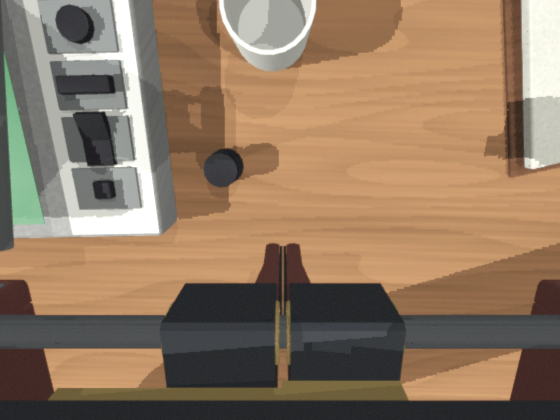

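Emit:
send_rows --rows '[0,-6,0,0,0,0,1,0,-6,0,0,0,0,1,0,-6,0,0,0,0,1,0,0,0,0,0,0,1]'

```text
clock: 2.58
tool_pos: [0.4759, -0.0461, 0.2447]
tcp_rot: [1.0, 0.016, -0.0, -0.001]
force: [0.1, -0.2, 0.1]
width: 0.0005
```

```bash
python3 - <<'E'
from h import *
s=state();print(s['clock'],s['tool_pos'],s['dq'].round(3))
c=get_calibration("wrist")
im=camera("wrist");cv2.imwrite("pics/wrist2.png",im[:,:,::-1])
Z=dict(power_press=.068,lamp_top=.073,scan_top=.073,cancel_top=.073)
for q,z in Z.items():
    for r in regions_of(q,"wrist")[:2]:
        m=r['mask']; v,u=np.nonzero(m); print(q,round(r['score'],2),m.sum(),np.round([u.mean(),v.mean()],1),np.round(atz(c,(u.mean(),v.mean()),z),4))
print(c)
np.savez('w2.npz',**{k:np.array(v) for k,v in c.items()})
E
```

```text
2.575 [ 0.47585402 -0.04613586  0.24474242] [-0.068  0.015 -0.028 -0.036 -0.016 -0.044]
power_press 0.77 1653 [282.  136.6] [ 0.5372 -0.0433  0.068 ]
lamp_top 0.73 1039 [280.8  82.1] [ 0.5858 -0.0406  0.073 ]
scan_top 0.85 1074 [280.1  21. ] [ 0.6354 -0.0386  0.073 ]
scan_top 0.72 53830 [106.3 125.7] [0.5422 0.1236 0.073 ]
cancel_top 0.83 335 [282.6 187.8] [ 0.4876 -0.0454  0.073 ]
{'vertical_fov': 67.20562042555294, 'cx': 282.3920186638719, 'cy': 212.31915064910714, 'rvec': array([-2.10407035,  2.03841785,  0.2851315 ]), 'tvec': array([-0.06056591,  0.42288901,  0.51926393])}
```

View pics/wrist2.png

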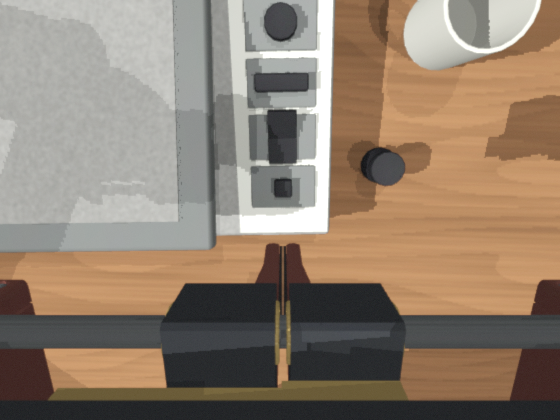

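The wrist picture shows round (281,21), bar (281,82), rocker (282,137) and square (283,188), all within 2 mm of the top view. The lid is raised on the left. I'll move over the front of the lid next.

Emit:
send_rows --rows '[-0.4,-5.3,0,0,0,0,1,-0.4,-5.3,0,0,0,0,1,-0.4,-5.3,0,0,0,0,1,-0.4,-5.3,0,0,0,0,1,0,0,3,0,0,0,1,0,0,3,0,0,0,1,0,0,1,0,0,0,1,0,0,0,0,0,0,1]'

```text
clock: 3.82
tool_pos: [0.4555, 0.161, 0.1744]
tcp_rot: [1.0, 0.012, -0.001, 0.0]
force: [0.9, 0.3, -0.2]
width: 0.0001
```

Emit:
send_rows --rows '[0,0,0.8,0,0,0,1,0,0,0.8,0,0,0,1,0,0,0.8,0,0,0,1,0,0,0.8,0,0,0,1,0,0,0.8,0,0,0,1,0,0,0.8,0,0,0,1,0,0,0.8,0,0,0,1,0,0,0.6,0,0,0,1]'

```text
clock: 4.82
tool_pos: [0.4549, 0.1619, 0.112]
tcp_rot: [1.0, 0.013, -0.0, 0.0]
force: [-1.6, 0.3, 2.8]
width: 0.0005
```

Emit:
send_rows --rows '[0,0,0.2,0,0,0,1,0,0,0.2,0,0,0,1]'

```text
clock: 5.08
tool_pos: [0.4553, 0.1619, 0.1086]
tcp_rot: [1.0, 0.013, 0.0, -0.0]
force: [-1.5, -0.6, 1.2]
width: 0.0006
```

Emit:
send_rows --rows '[0,0,0.15,0,0,0,1,0,0,0.15,0,0,0,1,0,0,0,0,0,0,1]'

```text
clock: 5.45
tool_pos: [0.4557, 0.162, 0.1057]
tcp_rot: [1.0, 0.013, 0.0, -0.0]
force: [0.6, -0.1, 0.6]
width: 0.0008
```

Emit:
send_rows --rows '[0,0,0.15,0,0,0,1,0,0,0.15,0,0,0,1,0,0,0,0,0,0,1]'

```text
clock: 5.82
tool_pos: [0.4558, 0.162, 0.1042]
tcp_rot: [1.0, 0.013, 0.001, -0.0]
force: [-4.5, -0.8, 18.6]
width: 0.0002
```

Emit:
send_rows --rows '[0,0,-0.5,0,0,0,1,0,0,-2,0,0,0,1,0,0,-4,0,0,0,1,0,0,-4,0,0,0,1,0,5.2,0,0,0,0,1,0,5.2,0,0,0,0,1,0,5.1,0,0,0,0,1,0,5.2,0,0,0,0,1,0,0,0,0,0,0,1]'

```text
clock: 6.95
tool_pos: [0.4613, -0.0482, 0.2078]
tcp_rot: [1.0, 0.011, 0.001, 0.0]
force: [0.0, -0.2, -0.3]
width: 0.0003
```

```bash
python3 - <<'E'
from h import *
s=state();print(s['clock'],s['tool_pos'],s['dq'].round(3))
for n in("wrist","side","top"):
    c=get_calibration(n)
    im=camera(n);cv2.imwrite(f"pics/{n}3.png",im[:,:,::-1])
    Z=dict(power_press=.068,lamp_top=.073,scan_top=.073,cancel_top=.073)
    if n=="side": cv2.imwrite("pics/side3z.png",cv2.resize(im[165:305,215:365,::-1],None,fx=4,fy=4,interpolation=cv2.INTER_CUBIC)); continue
    for q,z in Z.items():
        for r in regions_of(q,n)[:1]:
            m=r['mask']; v,u=np.nonzero(m); print(n,q,round(r['score'],2),m.sum(),np.round([u.mean(),v.mean()],1),np.round(atz(c,(u.mean(),v.mean()),z),4))
E
```

```text
6.95 [ 0.46127968 -0.04817458  0.20777514] [ 0.064 -0.005  0.019  0.032  0.015  0.045]
wrist power_press 0.71 2142 [278.6 120. ] [ 0.538  -0.0432  0.068 ]
wrist lamp_top 0.96 1352 [277.   57.5] [ 0.5854 -0.0411  0.073 ]
wrist scan_top 0.53 244 [275.2   3.8] [ 0.6226 -0.039   0.073 ]
wrist cancel_top 0.78 406 [280.1 180.4] [ 0.4873 -0.0455  0.073 ]
top power_press 0.66 297 [348.8 234.8] [ 0.5355 -0.0432  0.068 ]
top lamp_top 0.73 178 [346.6 211.9] [ 0.5849 -0.0405  0.073 ]
top scan_top 0.6 149 [344.3 189.6] [ 0.6344 -0.0383  0.073 ]
```

View pics/wrist3.png

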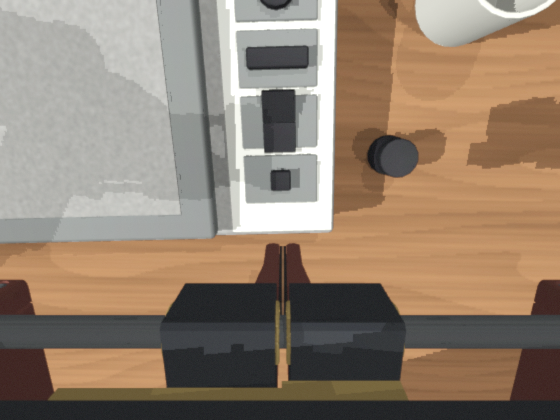

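View pics/side3z.png

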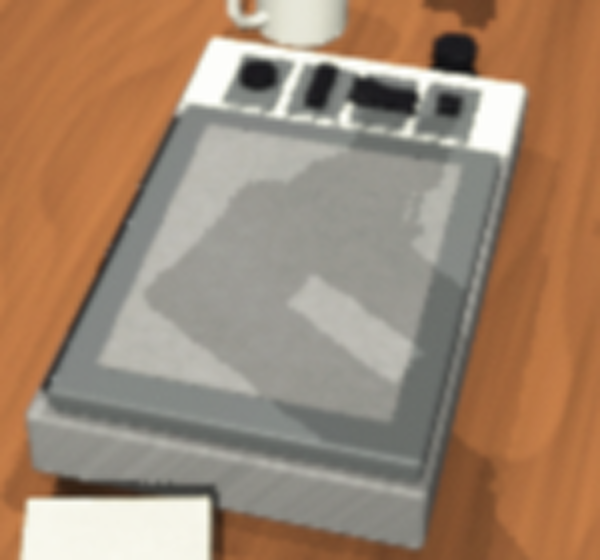

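The lid now lies flush with the scanner in the side view, and the rocker's rear half is still raised. Next I'll press the rear half of the rocker.

Emit:
send_rows --rows '[4.5,-0.2,0,0,0,0,1,4.5,-0.1,0,0,0,0,1,0,0,4,0,0,0,1,0,0,4,0,0,0,1,0,0,1.3,0,0,0,1,0,0,0,0,0,0,1]'

```text
clock: 8.25
tool_pos: [0.5501, -0.0395, 0.1143]
tcp_rot: [1.0, 0.013, -0.001, -0.0]
force: [-0.7, 0.3, -0.7]
width: 0.0004
```

Emit:
send_rows --rows '[0.1,0.3,0,0,0,0,1,0,0,0.8,0,0,0,1,0,0,0.7,0,0,0,1,0,0,0.3,0,0,0,1,0,0,0.3,0,0,0,1,0,0,0.2,0,0,0,1,0,0,0,0,0,0,1]'

```text
clock: 9.12
tool_pos: [0.5517, -0.0427, 0.0916]
tcp_rot: [1.0, 0.013, 0.0, 0.0]
force: [0.5, -0.4, 1.0]
width: 0.0004
```

Emit:
send_rows --rows '[0,0,0.15,0,0,0,1,0,0,0.15,0,0,0,1,0,0,0,0,0,0,1]'

```text
clock: 9.5
tool_pos: [0.552, -0.0427, 0.0892]
tcp_rot: [1.0, 0.013, 0.0, 0.0]
force: [-0.1, -0.6, 6.9]
width: 0.0006
```

Emit:
send_rows --rows '[0,0,0.12,0,0,0,1,0,0,0,0,0,0,1]'

```text
clock: 9.75
tool_pos: [0.552, -0.0427, 0.0891]
tcp_rot: [1.0, 0.013, 0.001, 0.0]
force: [-1.6, 0.2, 16.4]
width: 0.0002
```

Emit:
send_rows --rows '[0,0,-0.5,0,0,0,1,0,0,-2,0,0,0,1,0,0,-5,0,0,0,1,-5,0,0,0,0,0,1,-4,0,0,0,0,0,1,0,0,0,0,0,0,1]'

```text
clock: 10.5
tool_pos: [0.4571, -0.0443, 0.1618]
tcp_rot: [1.0, 0.013, -0.002, -0.001]
force: [-0.0, 0.1, 0.0]
width: 0.0003
```

```bash
python3 - <<'E'
from h import *
s=state();print(s['clock'],s['tool_pos'])
for n,b in(("wrist",(0,200,180,380)),("side",(165,240,245,355))):
    im=camera(n); im=im[b[0]:b[1],b[2]:b[3],::-1]; k=600/im.shape[0] if n=="wrist" else 6
    cv2.imwrite(f"pics/{n}4.png",cv2.resize(im,None,fx=k,fy=k,interpolation=cv2.INTER_CUBIC))
E
```

```text
10.5 [ 0.4571466  -0.04429599  0.16181248]
```

View pics/wrist4.png

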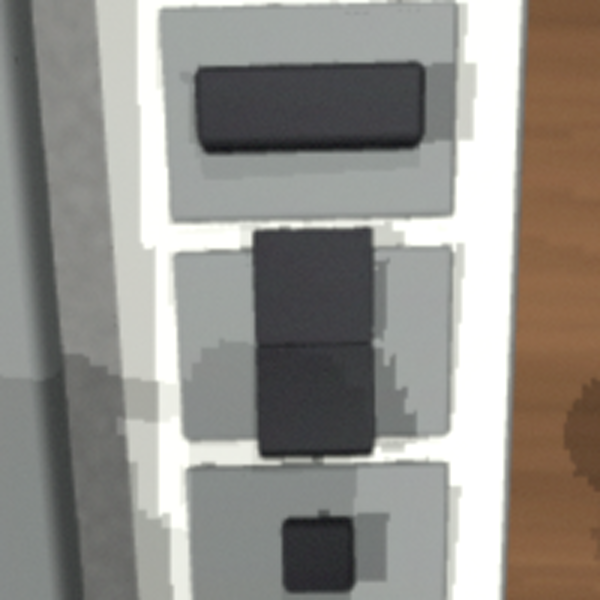

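View pics/side4.png

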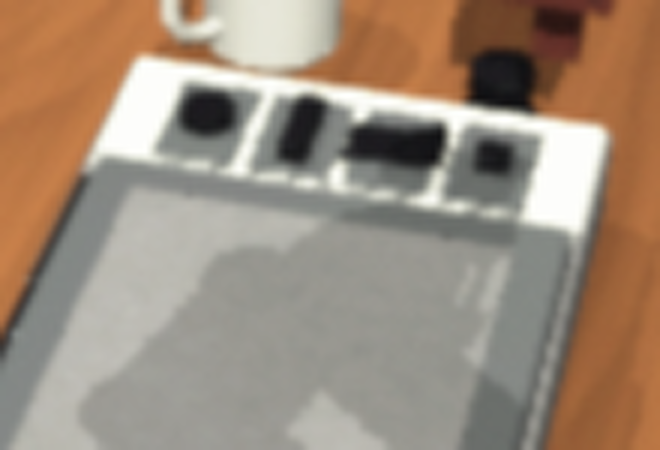

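The rocker's two halves now meet at (315,345) in the zoomed wrist view, with the front half raised. The bar key is next.

Emit:
send_rows --rows '[4.3,0,0,0,0,0,1,4.3,0,0,0,0,0,1,4.2,0,0,0,0,0,1,0,0,3,0,0,0,1,0,0,2,0,0,0,1,0,0,0,0,0,0,1]'

```text
clock: 11.35
tool_pos: [0.5895, -0.0415, 0.1105]
tcp_rot: [1.0, 0.013, -0.002, -0.0]
force: [0.2, -0.6, 0.5]
width: 0.0004
```

Emit:
send_rows --rows '[-0.3,0,0,0,0,0,1,0,0,0.7,0,0,0,1,0,0,0.5,0,0,0,1,0,0,0.3,0,0,0,1,0,0,0.3,0,0,0,1,0,0,0.3,0,0,0,1,0,0,0,0,0,0,1]'

```text
clock: 12.22
tool_pos: [0.5866, -0.0418, 0.0913]
tcp_rot: [1.0, 0.013, -0.0, -0.0]
force: [0.5, 0.8, 0.7]
width: 0.0003
```

Emit:
send_rows --rows '[0,0,0.12,0,0,0,1,0,0,0,0,0,0,1]'

```text
clock: 12.48
tool_pos: [0.5866, -0.0418, 0.0903]
tcp_rot: [1.0, 0.013, 0.0, -0.0]
force: [-0.3, -0.1, 0.9]
width: 0.0002
```

Emit:
send_rows --rows '[0,0,0.15,0,0,0,1,0,0,0.1,0,0,0,1,0,0,0,0,0,0,1]'

```text
clock: 12.85
tool_pos: [0.5867, -0.0418, 0.089]
tcp_rot: [1.0, 0.013, 0.0, 0.0]
force: [-3.3, 0.2, 12.9]
width: 0.0006
```

Emit:
send_rows --rows '[0,0,0.1,0,0,0,1,0,0,0,0,0,0,1]'

```text
clock: 13.1
tool_pos: [0.5867, -0.0418, 0.0889]
tcp_rot: [1.0, 0.013, 0.0, 0.0]
force: [-5.3, 1.2, 20.4]
width: 0.0003
```

Emit:
send_rows --rows '[0,0,-0.5,0,0,0,1,0,0,-2,0,0,0,1,0,0,-5,0,0,0,1,-5,0,0,0,0,0,1,-4,0,0,0,0,0,1,0,0,0,0,0,0,1,0,0,0,0,0,0,1]'

```text
clock: 13.98
tool_pos: [0.4976, -0.0443, 0.162]
tcp_rot: [1.0, 0.013, 0.001, 0.0]
force: [0.8, 0.0, 0.1]
width: 0.0007
```

```bash
python3 - <<'E'
from h import *
s=state();print(s['clock'],s['tool_pos'])
n="wrist";c=get_calibration(n); im=camera(n)
for q,z in dict(lamp_top=.067,scan_top=.073).items():
    for r in regions_of(q,n)[:1]:
        m=r['mask']; v,u=np.nonzero(m); print(q,round(r['score'],2),m.sum(),r['extent'],np.round(atz(c,(u.mean(),v.mean()),z),4))
cv2.imwrite(f"pics/{n}5.png",cv2.resize(im[0:200,180:380,::-1],None,fx=3,fy=3,interpolation=cv2.INTER_CUBIC))
E
```

```text
13.975 [ 0.49762137 -0.0443107   0.1619868 ]
lamp_top 0.82 1603 [281.2, 103.4, 72.5, 27.7] [ 0.5861 -0.041   0.067 ]
scan_top 0.59 1830 [280.0, 23.4, 47.6, 46.8] [ 0.6343 -0.0387  0.073 ]
```

View pics/wrist5.png

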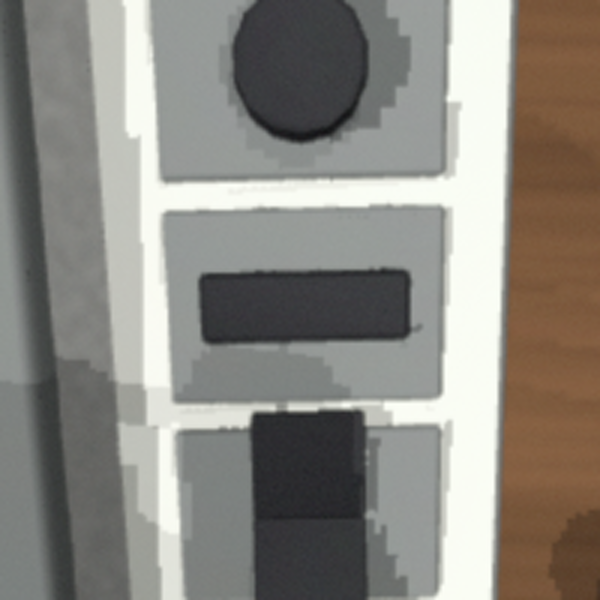

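The bar at (305,305) in the zoomed view is flush with no shadow or side face showing, so it is fully down. The round key at (300,65) still stands out. Now I'll press it.

Emit:
send_rows --rows '[4.5,-0.1,0,0,0,0,1,4.5,-0.1,0,0,0,0,1,4.6,0,0,0,0,0,1,0,0,3,0,0,0,1,0,0,2,0,0,0,1,0,0,0,0,0,0,1,0,0,0,0,0,0,1]'

```text
clock: 15.0
tool_pos: [0.6333, -0.0387, 0.1122]
tcp_rot: [1.0, 0.013, 0.0, 0.0]
force: [0.2, 0.3, 0.5]
width: 0.0006
```

Emit:
send_rows --rows '[0.1,0,0.7,0,0,0,1,0,0,0.6,0,0,0,1,0,0,0.3,0,0,0,1,0,0,0.3,0,0,0,1,0,0,0.3,0,0,0,1,0,0,0.15,0,0,0,1,0,0,0,0,0,0,1]'

```text
clock: 15.88
tool_pos: [0.6334, -0.0385, 0.0893]
tcp_rot: [1.0, 0.013, -0.0, -0.0]
force: [-3.6, 0.3, 10.1]
width: 0.0005
```

Emit:
send_rows --rows '[0,0,0.12,0,0,0,1,0,0,0,0,0,0,1]'

```text
clock: 16.12
tool_pos: [0.6334, -0.0386, 0.0891]
tcp_rot: [1.0, 0.013, 0.0, 0.0]
force: [-6.5, 0.8, 17.9]
width: 0.0001
```

Bottomed out at a tip height of 0.067 m with 18 N. I'll release it and back away.

Emit:
send_rows --rows '[0,0,-0.5,0,0,0,1,0,0,-1,0,0,0,1,0,0,-3,0,0,0,1,0,0,-4,0,0,0,1,-5,0,-3,0,0,0,1,-5,0,0,0,0,0,1,-5,0,0,0,0,0,1,0,0,0,0,0,0,1,0,0,0,0,0,0,1]'

```text
clock: 17.25
tool_pos: [0.4848, -0.0427, 0.2027]
tcp_rot: [1.0, 0.013, 0.001, 0.0]
force: [-0.8, 0.2, -0.0]
width: 0.0008
```

```bash
python3 - <<'E'
from h import *
s=state();print(s['clock'],s['tool_pos'],s['force'].round(1))
n="wrist"; im=camera(n)
cv2.imwrite(f"pics/{n}6.png",im[:,:,::-1])
c=get_calibration("top");im=camera("top");cv2.imwrite("pics/top6.png",im[:,:,::-1])
for q,z in dict(loupe=.042,mug=.09,cardbox=.06).items():
    r=regions_of(q,"top")
    if r: v,u=np.nonzero(r[0]['mask']); print(q,r[0]['score'],np.round(atz(c,(u.mean(),v.mean()),z),4))
im=camera("side"); cv2.imwrite("pics/side6z.png",cv2.resize(im[135:335,205:365,::-1],None,fx=3,fy=3,interpolation=cv2.INTER_CUBIC))
E
```

```text
17.25 [ 0.48478294 -0.04271086  0.20266635] [-0.8  0.2 -0. ]
loupe 0.41 [ 0.6418 -0.044   0.042 ]
mug 0.59 [ 0.6654 -0.2071  0.09  ]
cardbox 0.59 [0.5746 0.4077 0.06  ]
```

View pics/wrist6.png

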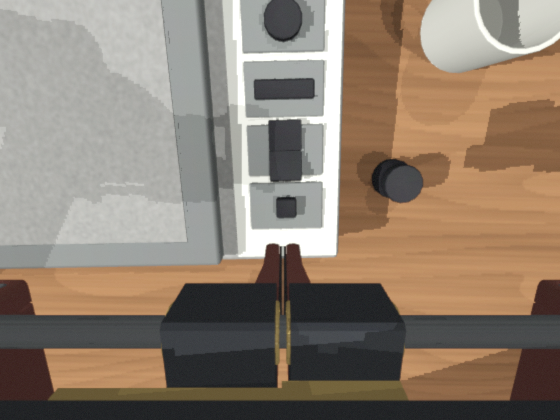

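View pics/side6z.png

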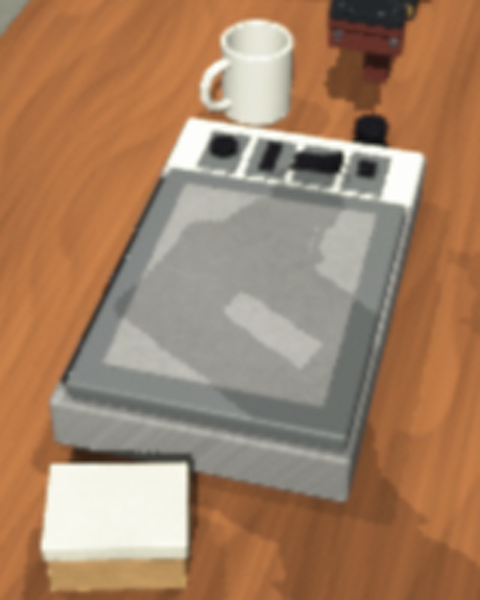

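The lid is shut, the rocker is tipped, the bar is down and the round key is back out. The detector's loupe and mug positions differ from the first ones, and the arm may be hiding both in the top view, so I'll check the pictures directly.

```bash
python3 - <<'E'
import cv2,numpy as np
from h import *
im=camera("side"); cv2.imwrite("pics/side7.png",im[:,:,::-1])
a=cv2.imread("pics/side0.png");b=cv2.imread("pics/side7.png")
cv2.imwrite("pics/cmp.png",np.hstack([cv2.resize(x[130:205,260:360],None,fx=4,fy=4) for x in (a,b)]))
g=lambda x:cv2.cvtColor(x,cv2.COLOR_BGR2GRAY).astype(np.float32)
for n,(r,c) in dict(mug=((140,178),(268,306)),box=((285,335),(215,275)),loupe=((170,190),(320,338))).items():
    print(n,cv2.phaseCorrelate(g(a)[r[0]:r[1],c[0]:c[1]].copy(),g(b)[r[0]:r[1],c[0]:c[1]].copy()))
E
```

```text
mug ((-0.00816553247602414, -0.001489520837051117), 1.0158476181328298)
box ((-0.004297606603092419, -0.12495064346126838), 0.9999637975692749)
loupe ((-0.367254611982089, 0.1635470404325332), 0.834564173552725)
```

View pics/cmp.png

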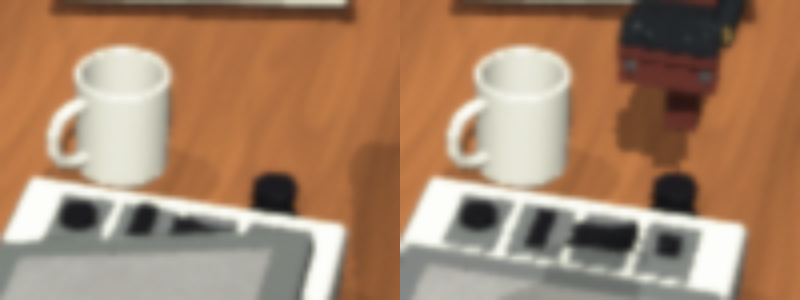

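View pics/top6.png

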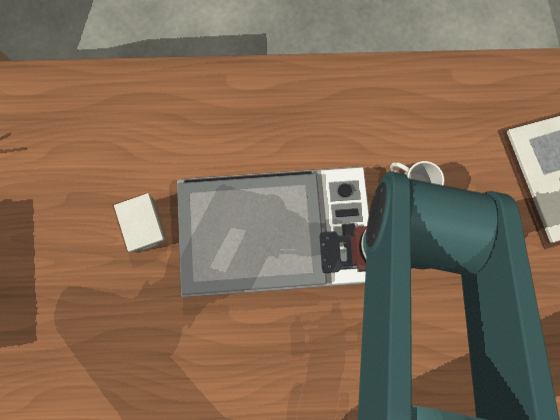

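The side views from before and after match, so the mug, loupe and card box have not moved. In the top view the arm covers the loupe and part of the mug, which explains the odd detections. Handing in.

```bash
python3 -c "
from station import *
print(hand_in()); print(state()['clock'])"
```

```text
the job is handed in; nothing more can be done
None
the job is handed in; nothing more can be done
```

I did all four steps in the order asked and handed the job in at about 17.5 s. I pushed the lid shut, tipped the power rocker over, pressed the bar key down, then pressed the round key in and let it come back out.

- **Pressing:** each press ended at a hard stop at the expected height. The fingertips stopped at 82 mm on the lid and 67 mm on the other three. The readings after each step were 16–20 N.
- **Final pictures:** the lid is flush, the rocker's front half is raised, the bar is flush with its plate and the round key is out. The square key was never approached, and the arm was clear of everything at hand-in.
- **Loose objects:** the mug, loupe and card box look unmoved, with less than 0.4 pixel of shift between the first and last side views.

**Checks that disagreed:**
- The last top-view detections of the loupe and mug were off. The arm hid the loupe and part of the mug there, so I relied on the side view.
- My first fit of the scanner's pose was off by up to 3 pixels. I used the positions seen by the wrist camera and the top camera instead, which agreed to about 2 mm.

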